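# Check a stepped pin in the bench caliper

## Task

Take the stepped pin out of the sloping rack, stand it upright on its thick end on the plate between the open caliper jaws and let go of it. Then slide the caliper gently shut until both jaws bear on the pin, and leave it closed on the standing pin. Leave the other pins in the rack and everything else on the bench as it is.

Things in the scene. Friction and masses are not known exactly. Their poses are not given: they have to be found in the camera images.
- stepped_pin_center (a point): centre (50 mm from either end) of the loose steel pin to be checked, 0.44 to 0.66 kg, 100 mm long: 40 mm in diameter over its lower 60 mm, then a shoulder and 28 mm in diameter over its upper 40 mm. z runs along the pin from thick to thin end. It starts in any one of the rack's bores, thick end down, leaning 30 degrees, about 68 mm of it standing out
- plain_pin: loose straight steel pin, 40 mm in diameter over all its 100 mm, in another bore of the rack; origin at the centre of its lower end, z along the pin. To be left in the rack
- headed_pin: loose steel pin 40 mm in diameter with a head 52 mm in diameter over its top 14 mm, 100 mm long, in another bore of the rack; origin at the centre of its lower end, z along the pin. To be left in the rack
- rack: fixed wooden rack, 300 mm long (y), 115 mm deep, 110 mm high. Its top face slopes down 30 degrees to its -x side, with three bores in a row at y = -90, 0, +90 mm, square to the face, 43 mm wide, 32 mm deep: the pins in them lean 30 degrees from vertical, tops towards the rack's -x, and are drawn out along their length. Origin on the bench, in line with the middle bore
- gauge: fixed dark steel plate, 200 (x) by 440 mm (y), top 30 mm above the bench, with a 300 mm digital caliper clamped level over it, mid-plane 24 mm above the plate. Origin on the bench under the plate's centre. The beam (20 mm wide) runs along y at x = +30 mm. The jaws point to -x, from x = 20 to -42 mm, 21 to 27 mm above the plate; no part of the caliper that is near them tops 34 mm
- stand_spot (a point): point on the plate's top between the jaws, 42 mm off the beam's centre line, 40 mm from the fixed jaw's face; axes as the gauge's (the moving jaw closes towards +y). The pin need not stand just here: anywhere between the jaws will do, as the moving jaw pushes it over the plate to the fixed jaw
- fixed_jaw (a point): the caliper's fixed jaw, steel, 62 mm long, 10 mm wide; origin on the beam's centre line at the measuring face, which looks to -y (at y = +160 mm in the gauge's frame); axes as the gauge's
- moving_jaw (a point): the caliper's moving jaw, steel, 62 mm long, 10 mm wide, part of the slider; origin on the beam's centre line at its measuring face (which looks to the gauge's +y), axes as the gauge's
- slider_grip (a point): centre of the slider's black display head, fast to the moving jaw: 38 mm wide (x), 80 mm long (y), 15 mm thick (z), 24 mm above the plate with free space below and beside it; 65 mm behind the moving jaw's face. It can be pinched across its 38 mm from above and drawn along y, +y to shut. Axes as the gauge's
- caliper (a joint): opening between the jaws' measuring faces in m: 0 shut, 0.16 fully open, 0.085 to 0.125 at the start; moving the slider takes about 3 N, up to 12 N while it pushes the pin over the plate, and it stays where it is left
- wrench: loose steel spanner, 180 mm long, lying on the bench in front of the rack; origin at its middle underside. To be left alone
- oil_bottle: loose grey plastic bottle, 64 mm in diameter, about 130 mm high, standing on the bench beyond the work, about midway between rack and plate; origin at its underside. To be left alone

How it is judged:
By the outcome, as a careful person would: the job done as asked, in the order asked, and still so for the second after the job is handed in, with the robot touching nothing.
It also fails if it takes over 51 s, if anything falls off the work surface, if the arm or the gripper's body presses on something with over 40 N, if the wrist force passes 120 N, or if a joint passes its speed limit or range.

## Robot

A 7-joint arm with a two-finger parallel gripper is mounted at the origin on the work surface. World frame = base frame: x ahead of the robot, y to its left, z up, the work surface at z = 0. Lengths are in m, angles in rad, forces in N, time in s.
With the tool pointing down it reaches from about 0.425 to 0.875 m from the base axis. Payload 4.7 kg.
Tool frame: the origin (TCP) lies at the very end of the fingers, on their centre line; the grasp point (between the pads) lies 19 mm behind it; z points along the fingers, y is the line along which they close (so a half turn about z gives the same grasp; the last joint's range is limited). The gripper opens to 87 mm and grips with 3 to 60 N. Pads are 19 mm wide; open, the fingers measure 117 mm over their backs; the gripper's body (75 mm by 190 mm) begins 51 mm behind the grasp point.
Start: joints at [1.136, 0.321, -0.07, 1.45, 0.023, 1.371, -0.057], TCP at [0.282, -0.586, 0.223] pointing down, gripper open.
Joint ranges: [-2.86, 2.86], [-0.3, 2.09], [-1.38, 1.24], [0.06, 2.45], [-1.56, 4.7], [0.09, 2.05], [-2.69, 2.69]. Speed limits (rad/s): [2.57, 2.57, 3.14, 3.14, 3.14, 3.14, 3.14].

## Interface

Orientations are given as [roll, pitch, yaw] about the fixed x, y, z axes, in that order (R = Rz(yaw) Ry(pitch) Rx(roll)).
In Python, from rig import env, imaging gives the robot as it stands.
- The arm moves only by the tool carry_out, never from a script. Its arguments are lists of equal length, an entry for each row: "grip": the closure, from -1 (fully open) to 1 (shut); "dp": the shift along the tool's x, y, z in units of 60 mm (1.0 is 60 mm), a list of three; "delta_rot": the turn, a rotation vector about the tool's x, y, z in degrees, a list of three. A call has exactly 8 rows; each row shifts and turns the commanded pose from where the row before left it, along the tool's axes as they then stand; what a row does not reach is not made up. A row lasts 1/8 s, in which the tool goes at most 62.5 mm and 10.7 degrees, less where a joint would pass 70% of its speed; a pose out of reach is approached as far as the arm can. A call is refused whole if a number of a shift passes 1 or a number of a turn 10.7, either way. A call with a gripper value outside its range is refused whole. The fingers move at their own pace and stop on an object; "squeeze" is the grip in N (left out, the last holds). Time passes only in rows, so rows that do not move let the fingers close, or fill a call up. It gives the time, the measured TCP pose, the force, the opening and the grip force at its end, in the units of the state.
- env.get_obs(): the state, without advancing time (a new reading comes with each control period).
- imaging.get_image(name): name is "side" or "top"; returns the picture (420x560x3 uint8, red, green, blue); there is no depth.
- imaging.camera_model(name): a dict with "fovy" (degrees; the focal length in pixels is half the picture's height over the tangent of half this angle, whatever the lens; pixels are square), "cx", "cy" (the principal point, pixels), "world_from_camera" (4x4, takes a point from camera to world coordinates). Camera axes: x right, y down, z forward; pixel columns grow to the right and rows downward; lengths in m; the calibration is good to about 2 mm. A picture is of the moment at which its call begins. camera_model takes no time and is no camera call.
- env.finish_job(): hands the job in; it is judged then, once.
The state is a dict: "clock": time; "qpos": joint angles; "joint_vel": joint speeds; "effort": joint torques, N m; "position": TCP position; "eef_rot": TCP orientation; "force": force on the tool from outside, world axes, zero at the start; "ft_torque": the same for the moment, N m; "opening": opening from 0.0 (shut) to 1.0 (fully open); "gripper_force": force on a finger pad.
Only numpy, scipy, OpenCV 4.12 (cv2) and the standard library are available. Lean on these libraries where they do the work, as an engineer would, in place of code of your own. Each camera call takes 0.05 s, during which the arm holds its last target. There are 200 camera calls.

## Working session

There is one attempt and no reset: what is moved stays moved. The work goes in short steps, Python scripts to look and compute and a tool call to move; the robot and the scene stay as the last step left them, time stands still between calls to the robot, and variables do not carry over. Pictures are saved under pics/ and viewed, at most 12 in all, crops included, and the job is handed in when it is done.

Besides the shell and the picture viewer there is one more tool, called after "Request:" as name(argument=value, ...) on one line, values as JSON. carry_out: Moves the arm, as the interface text tells. Its arguments: {"type":"object","properties":{"grip":{"type":"array","items":{"type":"number"}},"dp":{"type":"array","items":{"type":"array","items":{"type":"number"}}},"delta_rot":{"type":"array","items":{"type":"array","items":{"type":"number"}}},"squeeze":{"type":"number"}},"required":["grip","dp","delta_rot"]}

```bash
mkdir -p pics; ls; python3 - <<'E'
from rig import env, imaging
import cv2
for n in("side","top"):
    im=imaging.get_image(n); cv2.imwrite(f"pics/{n}0.png",im[:,:,::-1]); m=imaging.camera_model(n); print(n,m)
print(env.get_obs())
E
```

```text
pics
side {'fovy': 42.27506615505091, 'cx': 277.9197178767876, 'cy': 213.7588437645177, 'world_from_camera': array([[-0.99790087, -0.05738027,  0.03002262,  0.56604551],
       [-0.06132532,  0.68831814, -0.72281211,  0.73450646],
       [ 0.02081004, -0.72313598, -0.69039213,  0.80951502],
       [ 0.        ,  0.        ,  0.        ,  1.        ]])}
top {'fovy': 55.530597984231946, 'cx': 285.7406906196172, 'cy': 207.34238642800355, 'world_from_camera': array([[ 0.02866631, -0.98549341,  0.16727514,  0.4280929 ],
       [-0.99954878, -0.0267591 ,  0.01364494, -0.00923232],
       [-0.00897087, -0.16759081, -0.98581583,  0.98645266],
       [ 0.        ,  0.        ,  0.        ,  1.        ]])}
{'clock': 0.1, 'qpos': array([ 1.13607834,  0.32173152, -0.07006515,  1.45151827,  0.02261738,
        1.37079172, -0.05689147]), 'joint_vel': array([ 1.10124881e-03, -1.68013525e-03,  9.56108888e-04, -2.80263198e-03,
       -1.59546619e-04,  1.53963798e-05,  1.91150089e-04]), 'effort': array([ 2.54874822e-04, -4.92575455e+01, -4.05490408e-01, -3.13395989e+01,
       -6.39081490e-02,  3.95859755e-02,  7.40895030e-05]), 'position': array([ 0.28176923, -0.58522452,  0.22159944]), 'eef_rot': array([-3.13993395e+00,  1.14475486e-04,  4.48838586e-01]), 'force': array([ 0.40966811, -0.37944716,  0.14168915]), 'ft_torque': array([ 0.01871572, -0.01799821,  0.0116632 ]), 'gripper_force': 0.0, 'opening': 1.0005169895338226}
```

View pics/side0.png

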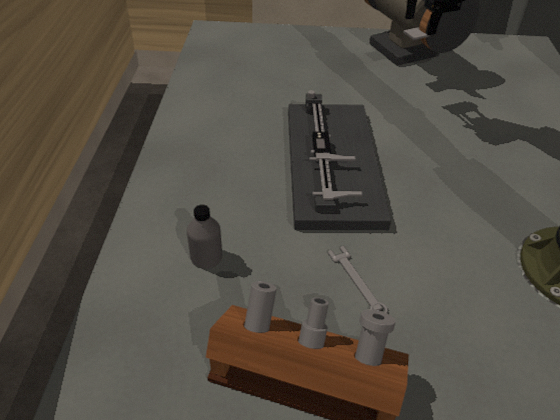

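View pics/top0.png

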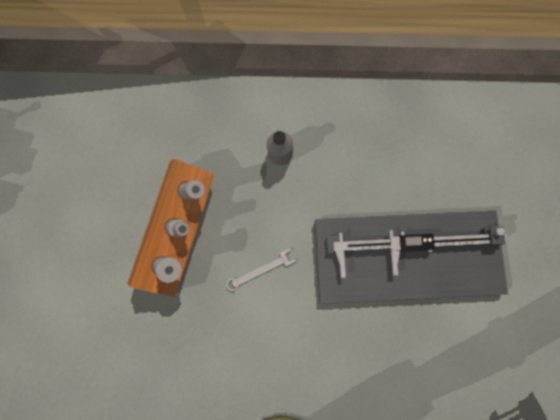

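```bash
cat > h.py <<'E'
import numpy as np, cv2
from rig import env, imaging
class Cam:
    def __init__(s,n):
        m=imaging.camera_model(n); s.T=m["world_from_camera"]; s.f=210/np.tan(np.radians(m["fovy"]/2)); s.c=np.array([m["cx"],m["cy"]])
    def ray(s,p):
        d=np.r_[(np.array(p,float)-s.c)/s.f,1]; return s.T[:3,3],s.T[:3,:3]@d
    def onz(s,p,z):
        o,d=s.ray(p); return o+d*(z-o[2])/d[2]
    def proj(s,P):
        q=s.T[:3,:3].T@(np.array(P)-s.T[:3,3]); return s.c+s.f*q[:2]/q[2]
def tri(p,q):
    A=np.zeros((3,3));b=np.zeros(3);R=[]
    for c,x in((top,p),(side,q)):
        o,d=c.ray(x); d=d/np.linalg.norm(d); M=np.eye(3)-np.outer(d,d); A+=M;b+=M@o; R.append((o,d))
    X=np.linalg.solve(A,b); return X, [np.linalg.norm(np.cross(X-o,d)) for o,d in R]
top,side=Cam("top"),Cam("side")
def crop(im,x0,y0,w,h,k):
    c=cv2.resize(im[y0:y0+h,x0:x0+w],None,fx=k,fy=k,interpolation=cv2.INTER_CUBIC)
    return cv2.convertScaleAbs(c,alpha=1.4)
E
python3 - <<'E'
import cv2,numpy as np
from h import crop
t=cv2.imread("pics/top0.png");s=cv2.imread("pics/side0.png")
a=crop(t,125,155,90,145,4)   # 360x580
b=crop(t,315,205,200,105,2) # 
c=crop(s,205,275,205,140,2)
im=np.zeros((580,775,3),np.uint8); im[:,:360]=a; im[:210,370:770]=b; im[220:500,370:780]=c[:,:405]
cv2.imwrite("pics/c1.png",im)
cv2.imwrite("pics/c2.png",np.vstack([crop(t,315,205,200,105,4)[:330],crop(s,280,85,200,66,4)])[:600])
E
```

```text
(no output)
```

View pics/c1.png

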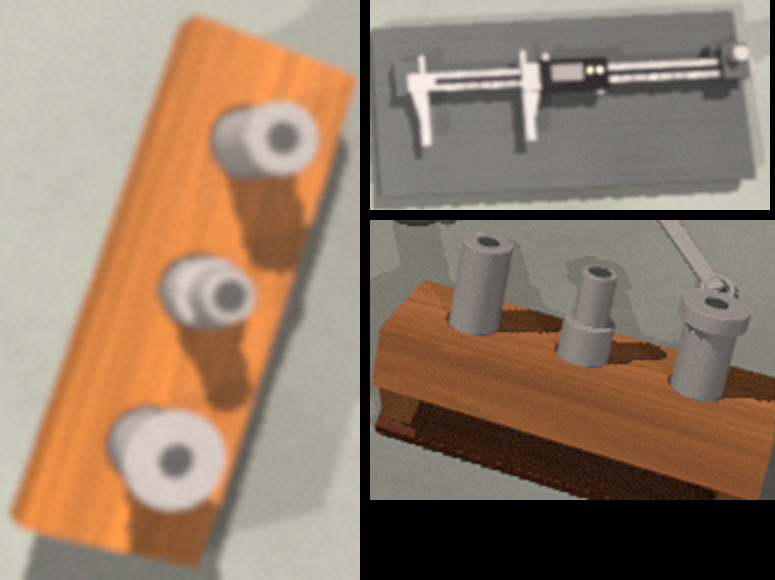

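View pics/c2.png

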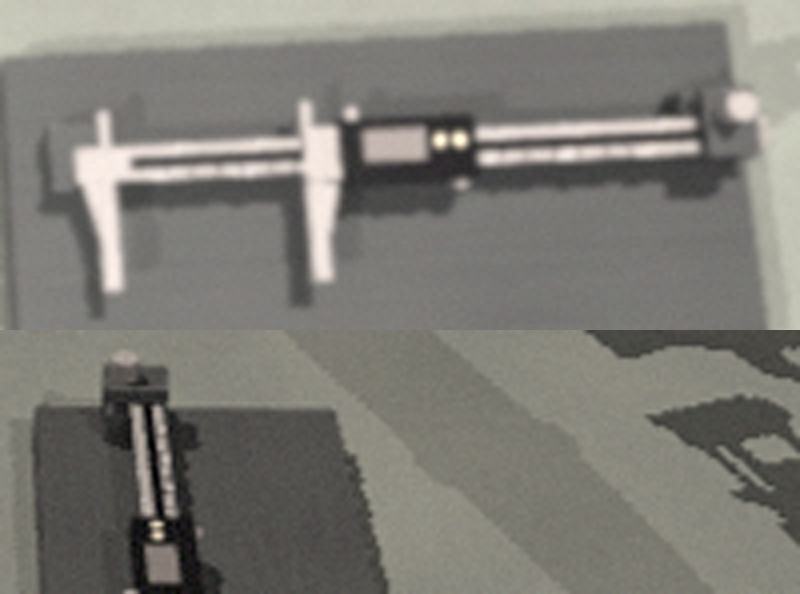

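```bash
python3 - <<'E'
from h import *
np.set_printoptions(precision=4,suppress=True)
P={}
for n,a,b in(("plain",(283,137),(488,242)),("step",(230,295),(600,272)),("head",(176,460),(717,303))):
    p=(a[0]/4+125-.4,a[1]/4+155-.4); q=((b[0]-370)/2+205-.25,(b[1]-220)/2+275-.25)
    X,e=tri(p,q); P[n]=X; print(n,X,e)
d=P["plain"]-P["head"]; print("spacing",np.linalg.norm(d), "y-axis ang",np.degrees(np.arctan2(d[1],d[0])), P["step"]-(P["plain"]+P["head"])/2)
g=lambda x,y,z:top.onz((x/4+315-.4,y/4+205-.4),z)
B=[g(150,162,.056),g(640,137,.056)]; print("beam",B,"ang",np.degrees(np.arctan2(*(B[0]-B[1])[[1,0]])))
for n,x,y,z in(("fix tip face",124,290,.057),("fix base",118,210,.057),("mov tip face",312,280,.057),("mov base",302,190,.057),("mov up",300,105,.057),("plate TL",5,60,.03),("plate TR",728,22,.03),("headL",345,150,.0615),("headR",474,145,.0615),("head top",410,118,.0615),("head bot",410,180,.0615)):
    print(n,g(x,y,z))
E
```

```text
plain [0.607  0.1997 0.1416] [np.float64(0.00017794424238198197), np.float64(0.00017794424238189697)]
step [0.5198 0.2223 0.1419] [np.float64(0.000195473974335396), np.float64(0.000195473974335171)]
head [0.4322 0.2443 0.1419] [np.float64(0.00011017691629086822), np.float64(0.0001101769162909141)]
spacing 0.18040218456084267 y-axis ang -14.316786440599445 [0.0002 0.0002 0.0001]
beam [array([ 0.5011, -0.1532,  0.056 ]), array([ 0.5236, -0.4374,  0.056 ])] ang 94.52053504730708
fix tip face [ 0.4274 -0.1382  0.057 ]
fix base [ 0.4728 -0.1346  0.057 ]
mov tip face [ 0.4361 -0.2457  0.057 ]
mov base [ 0.4873 -0.2408  0.057 ]
mov up [ 0.5367 -0.2404  0.057 ]
plate TL [ 0.5623 -0.0696  0.03  ]
plate TR [ 0.5975 -0.5058  0.03  ]
headL [ 0.5108 -0.2648  0.0615]
headR [ 0.5158 -0.3392  0.0615]
head top [ 0.5304 -0.3027  0.0615]
head bot [ 0.4945 -0.3018  0.0615]
```

```bash
cat >> h.py <<'E'
from scipy.spatial.transform import Rotation as Ro
def Rt(yaw,tilt=0):  # tool down with yaw, then turned by tilt about tool x (deg)
    return Ro.from_euler('z',yaw,degrees=True)*Ro.from_euler('x',180,degrees=True)*Ro.from_euler('x',tilt,degrees=True)
def plan(p0,R0,p1,R1,n):
    rv=(R0.inv()*R1).as_rotvec(degrees=True)/n; R=R0; p0=np.array(p0,float); d=(np.array(p1)-p0)/n
    print("rot/row",np.round(rv,2),"end yaw etc",np.round(R1.as_euler('xyz'),3))
    for i in range(n):
        print(np.round(R.inv().apply(d)/.06,2).tolist()); R=R*Ro.from_rotvec(rv,degrees=True)
def now():
    o=env.get_obs(); return o["position"],Ro.from_euler('xyz',o["eef_rot"]),o
E
python3 - <<'E'
from h import *
p,R,o=now()
A=[.47,-.03,.25]; plan(p,R,A,Rt(165.7),16)
B=[.512,.191,.197]; plan(A,Rt(165.7),B,Rt(165.7,-30),8)
E
```

```text
rot/row [-0.   -0.01 -8.75] end yaw etc [3.142 0.    2.892]
[0.43, -0.44, -0.03]
[0.49, -0.37, -0.03]
[0.54, -0.29, -0.03]
[0.58, -0.2, -0.03]
[0.6, -0.11, -0.03]
[0.61, -0.02, -0.03]
[0.61, 0.07, -0.03]
[0.59, 0.17, -0.03]
[0.56, 0.25, -0.03]
[0.51, 0.33, -0.03]
[0.45, 0.41, -0.03]
[0.39, 0.47, -0.03]
[0.31, 0.53, -0.03]
[0.23, 0.57, -0.03]
[0.14, 0.59, -0.03]
[0.05, 0.61, -0.03]
rot/row [-3.75  0.   -0.  ] end yaw etc [2.618 0.    2.892]
[0.03, 0.47, 0.11]
[0.03, 0.46, 0.14]
[0.03, 0.45, 0.17]
[0.03, 0.44, 0.2]
[0.03, 0.42, 0.23]
[0.03, 0.41, 0.25]
[0.03, 0.39, 0.28]
[0.03, 0.37, 0.31]
```

Request:
carry_out(grip=[-0.3, -0.3, -0.3, -0.3, -0.3, -0.3, -0.3, -0.3], dp=[[0.43, -0.44, -0.03], [0.49, -0.37, -0.03], [0.54, -0.29, -0.03], [0.58, -0.2, -0.03], [0.6, -0.11, -0.03], [0.61, -0.02, -0.03], [0.61, 0.07, -0.03], [0.59, 0.17, -0.03]], delta_rot=[[0, 0, -8.75], [0, 0, -8.75], [0, 0, -8.75], [0, 0, -8.75], [0, 0, -8.75], [0, 0, -8.75], [0, 0, -8.75], [0, 0, -8.75]], squeeze=50)

```text
clock: 1.1
position: [0.3764, -0.3056, 0.2367]
eef_rot: [-3.141, -0.0, 1.676]
force: [1.0, -0.0, 0.1]
opening: 0.646
gripper_force: 0.0
```

Request:
carry_out(grip=[-0.3, -0.3, -0.3, -0.3, -0.3, -0.3, -0.3, -0.3], dp=[[0.56, 0.25, -0.03], [0.51, 0.33, -0.03], [0.45, 0.41, -0.03], [0.39, 0.47, -0.03], [0.31, 0.53, -0.03], [0.23, 0.57, -0.03], [0.14, 0.59, -0.03], [0.05, 0.61, -0.03]], delta_rot=[[0, 0, -8.75], [0, 0, -8.75], [0, 0, -8.75], [0, 0, -8.75], [0, 0, -8.75], [0, 0, -8.75], [0, 0, -8.75], [0, 0, -8.75]])

```text
clock: 2.1
position: [0.4697, -0.0279, 0.2511]
eef_rot: [-3.141, -0.0, 2.897]
force: [-0.2, 0.2, 0.5]
opening: 0.652
gripper_force: 0.0
```

Request:
carry_out(grip=[-0.3, -0.3, -0.3, -0.3, -0.3, -0.3, -0.3, -0.3], dp=[[0.03, 0.47, 0.11], [0.03, 0.46, 0.14], [0.03, 0.45, 0.17], [0.03, 0.44, 0.2], [0.03, 0.42, 0.23], [0.03, 0.41, 0.25], [0.03, 0.39, 0.28], [0.03, 0.37, 0.31]], delta_rot=[[-3.75, 0, 0], [-3.75, 0, 0], [-3.75, 0, 0], [-3.75, 0, 0], [-3.75, 0, 0], [-3.75, 0, 0], [-3.75, 0, 0], [-3.75, 0, 0]])

```text
clock: 3.1
position: [0.5112, 0.1932, 0.1979]
eef_rot: [2.617, -0.0, 2.892]
force: [-0.8, 0.3, -0.6]
opening: 0.651
gripper_force: 0.0
```

```bash
python3 - <<'E'
from h import *
p,R,o=now(); print(p,o["qpos"].round(2),o["eef_rot"],o["opening"],o["clock"])
plan(p,R,[.512,.191,.197],Rt(165.7,-30),1)
plan([.512,.191,.197],Rt(165.7,-30),[.5242,.2397,.1107],Rt(165.7,-30),8)
cv2.imwrite("pics/s1.png",imaging.get_image("side")[:,:,::-1])
E
```

```text
[0.51117308 0.19316723 0.19794286] [ 0.6   0.01 -0.68  1.97 -0.57  1.06  1.5 ] [ 2.61651028e+00 -1.95893801e-04  2.89216769e+00] 0.6508262256059808 3.1
rot/row [ 0.09 -0.01  0.  ] end yaw etc [2.618 0.    2.892]
[-0.02, -0.04, -0.0]
rot/row [0. 0. 0.] end yaw etc [2.618 0.    2.892]
[0.0, 0.0, 0.21]
[0.0, 0.0, 0.21]
[0.0, 0.0, 0.21]
[0.0, 0.0, 0.21]
[0.0, 0.0, 0.21]
[0.0, 0.0, 0.21]
[0.0, 0.0, 0.21]
[0.0, 0.0, 0.21]
```

View pics/s1.png

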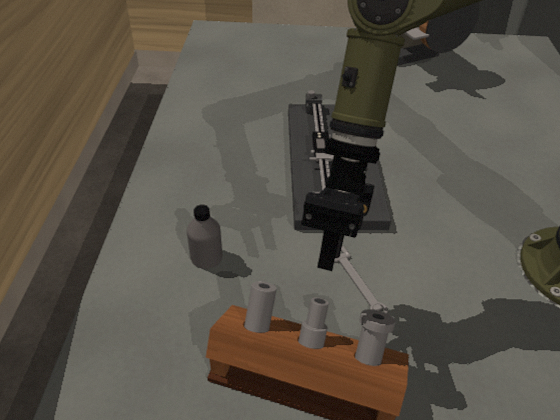

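The tilted gripper (fingertips at about (328,265)) lines up with the stepped pin (top at (319,300)), and nothing else has moved.

Request:
carry_out(grip=[-0.3, -0.3, -0.3, -0.3, -0.3, -0.3, -0.3, -0.3], dp=[[-0.02, -0.04, 0.2], [0, 0, 0.21], [0, 0, 0.21], [0, 0, 0.21], [0, 0, 0.21], [0, 0, 0.21], [0, 0, 0.21], [0, 0, 0.2]], delta_rot=[[0, 0, 0], [0, 0, 0], [0, 0, 0], [0, 0, 0], [0, 0, 0], [0, 0, 0], [0, 0, 0], [0, 0, 0]])

```text
clock: 4.15
position: [0.5243, 0.2388, 0.1102]
eef_rot: [2.618, -0.0, 2.892]
force: [0.1, 0.3, -0.4]
opening: 0.648
gripper_force: 0.0
```

Request:
carry_out(grip=[0.1, 0.3, 0.5, 1, 1, 1, 1, 1], dp=[[0, 0, 0], [0, 0, 0], [0, 0, 0], [0, 0, 0], [0, 0, 0], [0, 0, 0], [0, 0, 0], [0, 0, 0]], delta_rot=[[0, 0, 0], [0, 0, 0], [0, 0, 0], [0, 0, 0], [0, 0, 0], [0, 0, 0], [0, 0, 0], [0, 0, 0]])

```text
clock: 5.15
position: [0.5252, 0.2393, 0.1123]
eef_rot: [2.616, 0.002, 2.892]
force: [-0.2, 1.8, 5.9]
opening: 0.309
gripper_force: 50.0
```

Request:
carry_out(grip=[1, 1, 1, 1, 1, 1, 1, 1], dp=[[0, 0, -0.08], [0, 0, -0.1], [0, 0, -0.14], [0, 0, -0.16], [0, 0, -0.16], [0, 0, -0.16], [0, 0, -0.2], [0, 0, -0.2]], delta_rot=[[0, 0, 0], [0, 0, 0], [0, 0, 0], [0, 0, 0], [0, 0, 0], [0, 0, 0], [0, 0, 0], [0, 0, 0]], squeeze=60)

```text
clock: 6.15
position: [0.5149, 0.2026, 0.1735]
eef_rot: [2.619, -0.0, 2.892]
force: [-0.5, -0.2, -5.5]
opening: 0.31
gripper_force: 59.9
```

```bash
python3 - <<'E'
from h import *
p,R,o=now(); print(p,o["force"],o["eef_rot"],o["opening"],o["clock"])
# gauge frame
th=np.radians(4.55); gx=np.array([np.cos(th),np.sin(th)]); gy=np.array([-gx[1],gx[0]])
s=.4453*gx-.225*gy; print("spot",s)
A=[.49,.06,.27]; plan(p,R,A,Rt(130),8)
B=[*s,.25]; plan(A,Rt(130),B,Rt(94.5),8)
E
```

```text
[0.51491442 0.20262528 0.17346493] [-0.47989898 -0.1788916  -5.49940586] [ 2.61893082e+00 -4.89031580e-04  2.89206233e+00] 0.309771983639868 6.15
spot [ 0.46174566 -0.18896569]
rot/row [ 3.62 -1.17  4.36] end yaw etc [3.142 0.    2.269]
[-0.02, -0.16, -0.32]
[-0.04, -0.18, -0.31]
[-0.06, -0.19, -0.3]
[-0.08, -0.21, -0.29]
[-0.11, -0.22, -0.27]
[-0.13, -0.22, -0.25]
[-0.15, -0.23, -0.24]
[-0.17, -0.23, -0.22]
rot/row [ 0.   -0.    4.44] end yaw etc [3.142 0.    1.649]
[-0.36, -0.38, 0.04]
[-0.39, -0.35, 0.04]
[-0.41, -0.32, 0.04]
[-0.44, -0.29, 0.04]
[-0.46, -0.25, 0.04]
[-0.48, -0.21, 0.04]
[-0.49, -0.18, 0.04]
[-0.5, -0.14, 0.04]
```

Request:
carry_out(grip=[1, 1, 1, 1, 1, 1, 1, 1], dp=[[-0.02, -0.16, -0.32], [-0.04, -0.18, -0.31], [-0.06, -0.19, -0.3], [-0.08, -0.21, -0.29], [-0.11, -0.22, -0.27], [-0.13, -0.22, -0.25], [-0.15, -0.23, -0.24], [-0.17, -0.23, -0.22]], delta_rot=[[3.62, -1.17, 4.36], [3.62, -1.17, 4.36], [3.62, -1.17, 4.36], [3.62, -1.17, 4.36], [3.62, -1.17, 4.36], [3.62, -1.17, 4.36], [3.62, -1.17, 4.36], [3.62, -1.17, 4.36]])

```text
clock: 7.15
position: [0.4895, 0.0608, 0.2703]
eef_rot: [-3.141, 0.0, 2.266]
force: [-0.3, 1.0, -6.4]
opening: 0.31
gripper_force: 59.9
```

Request:
carry_out(grip=[1, 1, 1, 1, 1, 1, 1, 1], dp=[[-0.36, -0.38, 0.04], [-0.39, -0.35, 0.04], [-0.41, -0.32, 0.04], [-0.44, -0.29, 0.04], [-0.46, -0.25, 0.04], [-0.48, -0.21, 0.04], [-0.49, -0.18, 0.04], [-0.5, -0.14, 0.04]], delta_rot=[[0, 0, 4.44], [0, 0, 4.44], [0, 0, 4.44], [0, 0, 4.44], [0, 0, 4.44], [0, 0, 4.44], [0, 0, 4.44], [0, 0, 4.44]])

```text
clock: 8.15
position: [0.4613, -0.1904, 0.2498]
eef_rot: [3.141, -0.001, 1.644]
force: [0.6, 0.2, -6.4]
opening: 0.307
gripper_force: 59.9
```

Request:
carry_out(grip=[1, 1, 1, 1, 1, 1, 1, 1], dp=[[0, 0, 0.1], [0, 0, 0.2], [0, 0, 0.3], [0, 0, 0.3], [0, 0, 0.1], [0, 0, 0], [0, 0, 0], [0, 0, 0]], delta_rot=[[0, 0, 0], [0, 0, 0], [0, 0, 0], [0, 0, 0], [0, 0, 0], [0, 0, 0], [0, 0, 0], [0, 0, 0]])

```text
clock: 9.15
position: [0.462, -0.1884, 0.1907]
eef_rot: [3.14, 0.0, 1.649]
force: [0.4, -0.2, -5.9]
opening: 0.306
gripper_force: 59.9
```

```bash
python3 - <<'E'
from h import *
p,R,o=now(); print(p,o["force"],o["eef_rot"],o["opening"],o["clock"])
plan(p,R,[.4617,-.189,p[2]],Rt(94.5),1)
s=imaging.get_image("side")[:,:,::-1]
cv2.imwrite("pics/s2.png",crop(np.ascontiguousarray(s),250,60,190,145,4))
E
```

```text
[ 0.46201384 -0.18840095  0.19068997] [ 0.37255476 -0.23807745 -5.85190682] [3.13978444e+00 2.05131365e-04 1.64896447e+00] 0.3057468358311125 9.15
rot/row [ 0.1   0.01 -0.02] end yaw etc [3.142 0.    1.649]
[-0.01, -0.01, -0.0]
```

View pics/s2.png

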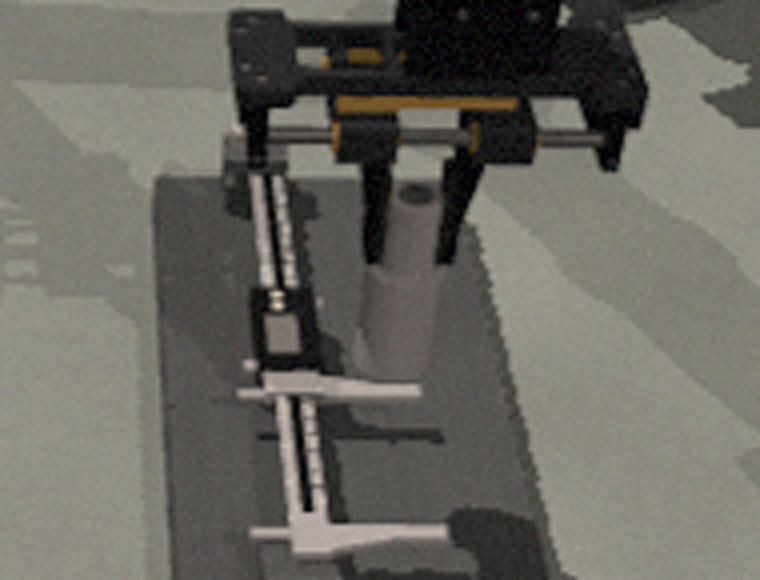

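The pin hangs upright in the fingers (foot at about (390,365) in the crop), and the jaws are open and undisturbed. Lowering.

Request:
carry_out(grip=[1, 1, 1, 1, 1, 1, 1, 1], dp=[[-0.01, -0.01, 0.2], [0, 0, 0.3], [0, 0, 0.3], [0, 0, 0.3], [0, 0, 0.2], [0, 0, 0.1], [0, 0, 0.06], [0, 0, 0]], delta_rot=[[0.1, 0, 0], [0, 0, 0], [0, 0, 0], [0, 0, 0], [0, 0, 0], [0, 0, 0], [0, 0, 0], [0, 0, 0]])

```text
clock: 10.2
position: [0.4612, -0.1889, 0.1026]
eef_rot: [-3.141, -0.0, 1.649]
force: [-0.6, -0.2, -6.3]
opening: 0.305
gripper_force: 59.9
```

Request:
carry_out(grip=[1, 1, 1, 1, 1, 1, 1, 1], dp=[[0, 0, 0.02], [0, 0, 0.02], [0, 0, 0.02], [0, 0, 0.02], [0, 0, 0], [0, 0, 0], [0, 0, 0], [0, 0, 0]], delta_rot=[[0, 0, 0], [0, 0, 0], [0, 0, 0], [0, 0, 0], [0, 0, 0], [0, 0, 0], [0, 0, 0], [0, 0, 0]])

```text
clock: 11.2
position: [0.461, -0.1889, 0.0976]
eef_rot: [-3.141, -0.0, 1.649]
force: [0.1, -0.7, -5.1]
opening: 0.308
gripper_force: 59.9
```

Request:
carry_out(grip=[1, 1, 1, 1, 1, 1, 1, 1], dp=[[0, 0, 0.02], [0, 0, 0.02], [0, 0, 0], [0, 0, 0], [0, 0, 0], [0, 0, 0], [0, 0, 0], [0, 0, 0]], delta_rot=[[0, 0, 0], [0, 0, 0], [0, 0, 0], [0, 0, 0], [0, 0, 0], [0, 0, 0], [0, 0, 0], [0, 0, 0]])

```text
clock: 12.2
position: [0.4614, -0.189, 0.0963]
eef_rot: [-3.141, 0.0, 1.649]
force: [-2.0, 1.0, 5.8]
opening: 0.309
gripper_force: 59.9
```

Request:
carry_out(grip=[0.4, 0.35, 0.3, 0.25, 0.15, 0.0, -0.2, -0.4], dp=[[0, 0, 0], [0, 0, 0], [0, 0, 0], [0, 0, 0], [0, 0, 0], [0, 0, 0], [0, 0, 0], [0, 0, 0]], delta_rot=[[0, 0, 0], [0, 0, 0], [0, 0, 0], [0, 0, 0], [0, 0, 0], [0, 0, 0], [0, 0, 0], [0, 0, 0]], squeeze=5)

```text
clock: 13.2
position: [0.4609, -0.1889, 0.0952]
eef_rot: [-3.141, -0.0, 1.649]
force: [0.5, -0.0, -0.2]
opening: 0.628
gripper_force: 0.0
```

Request:
carry_out(grip=[-0.4, -0.4, -0.4, -0.4, -0.4, -0.4, -0.4, -0.4], dp=[[0, 0, -0.1], [0, 0, -0.2], [0, 0, -0.3], [0, 0, -0.4], [0, 0, -0.4], [0, 0, -0.3], [0, 0, -0.1], [0, 0, 0]], delta_rot=[[0, 0, 0], [0, 0, 0], [0, 0, 0], [0, 0, 0], [0, 0, 0], [0, 0, 0], [0, 0, 0], [0, 0, 0]])

```text
clock: 14.2
position: [0.461, -0.1889, 0.2034]
eef_rot: [-3.141, -0.0, 1.649]
force: [-0.2, -0.7, -0.2]
opening: 0.702
gripper_force: 0.0
```

```bash
python3 - <<'E'
from h import *
p,R,o=now(); print(p,o["force"],o["eef_rot"],o["opening"],o["clock"])
th=np.radians(4.55); gx=np.array([np.cos(th),np.sin(th)]); gy=np.array([-gx[1],gx[0]])
s=.4873*gx+(-.2791-.065)*gy; print("slider",s)
plan(p,R,[*s,p[2]],Rt(94.55),8)
t=np.ascontiguousarray(imaging.get_image("top")[:,:,::-1]);d=np.ascontiguousarray(imaging.get_image("side")[:,:,::-1])
cv2.imwrite("pics/s3.png",np.vstack([crop(t,310,200,200,70,4),crop(d,250,85,200,75,4)]))
E
```

```text
[ 0.46104704 -0.18892749  0.20335078] [-0.21730062 -0.72439735 -0.20956908] [-3.14076068e+00 -2.87820076e-04  1.64888544e+00] 0.701935894809261 14.2
slider [ 0.51306139 -0.30435852]
rot/row [-0.01 -0.   -0.01] end yaw etc [3.142 0.    1.65 ]
[-0.25, 0.09, -0.0]
[-0.25, 0.09, -0.0]
[-0.25, 0.09, -0.0]
[-0.25, 0.09, -0.0]
[-0.25, 0.09, -0.0]
[-0.25, 0.09, -0.0]
[-0.25, 0.09, -0.0]
[-0.25, 0.09, -0.0]
```

View pics/s3.png

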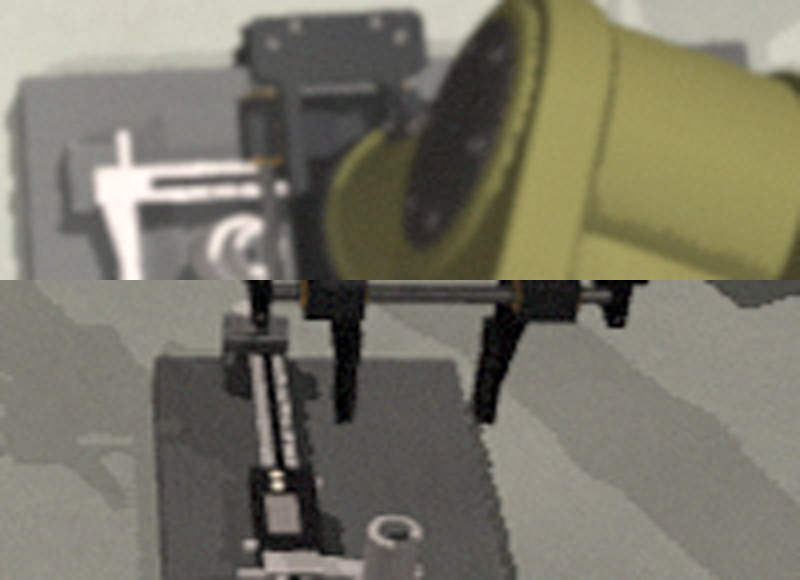

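The pin stands between the jaws (top at (395,530) in the lower half). The slider head is the next target.

Request:
carry_out(grip=[-0.4, -0.4, -0.4, -0.4, -0.4, -0.4, -0.4, -0.4], dp=[[-0.25, 0.09, 0], [-0.25, 0.09, 0], [-0.25, 0.09, 0], [-0.25, 0.09, 0], [-0.25, 0.09, 0], [-0.25, 0.09, 0], [-0.25, 0.09, 0], [-0.23, 0.08, 0]], delta_rot=[[0, 0, 0], [0, 0, 0], [0, 0, 0], [0, 0, 0], [0, 0, 0], [0, 0, 0], [0, 0, 0], [0, 0, 0]])

```text
clock: 15.3
position: [0.5132, -0.305, 0.2031]
eef_rot: [-3.141, -0.001, 1.649]
force: [0.7, 0.7, 1.1]
opening: 0.7
gripper_force: 0.0
```

Request:
carry_out(grip=[-0.4, -0.4, -0.4, -0.4, -0.4, -0.4, -0.4, -0.4], dp=[[0, 0, 0.2], [0, 0, 0.4], [0, 0, 0.4], [0, 0, 0.4], [0, 0, 0.2], [0, 0, 0.1], [0, 0, 0], [0, 0, 0]], delta_rot=[[0, 0, 0], [0, 0, 0], [0, 0, 0], [0, 0, 0], [0, 0, 0], [0, 0, 0], [0, 0, 0], [0, 0, 0]])

```text
clock: 16.3
position: [0.5133, -0.3042, 0.102]
eef_rot: [3.141, 0.0, 1.649]
force: [-0.4, -0.4, 0.3]
opening: 0.703
gripper_force: 0.0
```

```bash
python3 - <<'E'
from h import *
p,R,o=now(); print(p,o["force"],o["eef_rot"],o["opening"],o["clock"])
plan(p,R,[.513,-.3035,.040],Rt(94.55),1)
d=np.ascontiguousarray(imaging.get_image("side")[:,:,::-1])
cv2.imwrite("pics/s4.png",crop(d,250,60,190,145,4))
E
```

```text
[ 0.51326275 -0.30420875  0.10201171] [-0.42222076 -0.43575387  0.34219544] [3.14138594e+00 4.32969126e-04 1.64900767e+00] 0.7030180958247815 16.3
rot/row [ 0.01  0.02 -0.07] end yaw etc [3.142 0.    1.65 ]
[0.01, -0.0, 1.03]
```

View pics/s4.png

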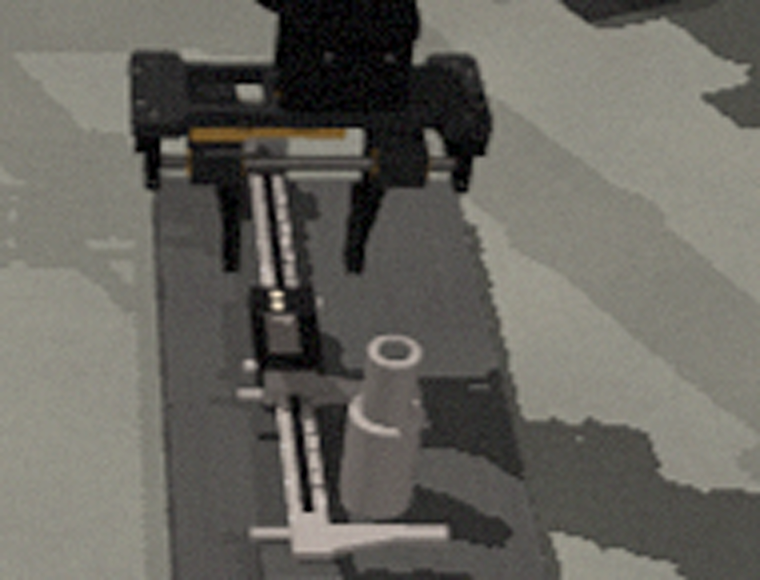

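Fingers straddle the slider head ((230,265) and (355,265)), and the pin stands upright between the jaws at (380,430).

Request:
carry_out(grip=[-0.4, -0.4, -0.4, -0.4, -0.4, -0.4, -0.4, -0.4], dp=[[0.01, 0, 0.2], [0, 0, 0.2], [0, 0, 0.2], [0, 0, 0.2], [0, 0, 0.13], [0, 0, 0.1], [0, 0, 0], [0, 0, 0]], delta_rot=[[0, 0, 0], [0, 0, 0], [0, 0, 0], [0, 0, 0], [0, 0, 0], [0, 0, 0], [0, 0, 0], [0, 0, 0]])

```text
clock: 17.35
position: [0.5129, -0.3035, 0.0397]
eef_rot: [-3.141, -0.0, 1.649]
force: [-0.4, 0.2, 0.9]
opening: 0.692
gripper_force: 0.0
```

Request:
carry_out(grip=[-0.2, -0.1, 0.0, 0.1, 0.2, 0.4, 1, 1], dp=[[0, 0, 0], [0, 0, 0], [0, 0, 0], [0, 0, 0], [0, 0, 0], [0, 0, 0], [0, 0, 0], [0, 0, 0]], delta_rot=[[0, 0, 0], [0, 0, 0], [0, 0, 0], [0, 0, 0], [0, 0, 0], [0, 0, 0], [0, 0, 0], [0, 0, 0]], squeeze=30)

```text
clock: 18.35
position: [0.5134, -0.3033, 0.0394]
eef_rot: [3.141, -0.0, 1.649]
force: [5.4, -0.3, -2.5]
opening: 0.433
gripper_force: 30.0
```

Request:
carry_out(grip=[1, 1, 1, 1, 1, 1, 1, 1], dp=[[0.03, 0, 0], [0.05, 0, 0], [0.06, 0, 0], [0.06, 0, 0], [0.06, 0, 0], [0.06, 0, 0], [0.06, 0, 0], [0.04, 0, 0]], delta_rot=[[0, 0, 0], [0, 0, 0], [0, 0, 0], [0, 0, 0], [0, 0, 0], [0, 0, 0], [0, 0, 0], [0, 0, 0]])

```text
clock: 19.35
position: [0.5116, -0.2788, 0.0394]
eef_rot: [3.14, 0.001, 1.649]
force: [5.7, -2.3, -5.1]
opening: 0.429
gripper_force: 30.0
```

Request:
carry_out(grip=[1, 1, 1, 1, 1, 1, 1, 1], dp=[[0.03, 0, 0], [0.03, 0, 0], [0.03, 0, 0], [0.03, 0, 0], [0.03, 0, 0], [0.03, 0, 0], [0.03, 0, 0], [0.03, 0, 0]], delta_rot=[[0, 0, 0], [0, 0, 0], [0, 0, 0], [0, 0, 0], [0, 0, 0], [0, 0, 0], [0, 0, 0], [0, 0, 0]])

```text
clock: 20.35
position: [0.5107, -0.2671, 0.0395]
eef_rot: [3.139, 0.004, 1.648]
force: [7.7, -7.5, -8.7]
opening: 0.436
gripper_force: 30.0
```

```bash
python3 - <<'E'
from h import *
p,R,o=now(); print(p,o["force"],o["eef_rot"],o["opening"],o["clock"])
d=np.ascontiguousarray(imaging.get_image("side")[:,:,::-1])
cv2.imwrite("pics/s5.png",crop(d,250,60,190,145,4))
E
```

```text
[ 0.51066797 -0.26706863  0.03945654] [ 7.68289783 -7.52353722 -8.69522925] [3.13926541 0.00432386 1.64812374] 0.43585763510304965 20.35
```

View pics/s5.png

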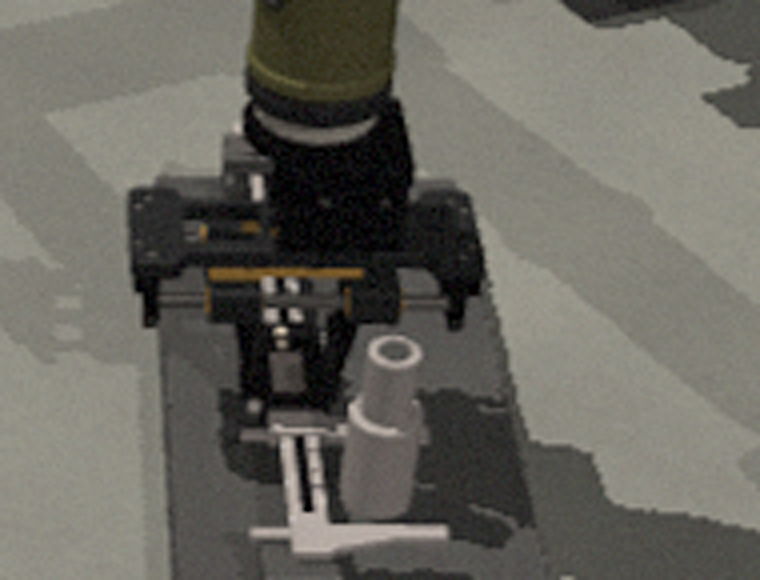

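Moving jaw has just reached the pin (445 row, jaw hidden behind the pin), which is still upright; about 30 mm to go.

Request:
carry_out(grip=[1, 1, 1, 1, 1, 1, 1, 1], dp=[[0.03, 0.01, 0.01], [0.03, 0.0, 0], [0.03, 0.0, 0], [0.03, 0, 0], [0.03, 0, 0], [0.03, 0, 0], [0.03, 0, 0], [0.03, 0, 0]], delta_rot=[[0, 0, 0], [0, 0, 0], [0, 0, 0], [0, 0, 0], [0, 0, 0], [0, 0, 0], [0, 0, 0], [0, 0, 0]])

```text
clock: 21.4
position: [0.5096, -0.2535, 0.0394]
eef_rot: [3.14, 0.005, 1.648]
force: [5.4, -8.5, -4.6]
opening: 0.435
gripper_force: 30.0
```

Request:
carry_out(grip=[1, 1, 1, 1, 1, 1, 1, 1], dp=[[0.03, 0, 0.01], [0.03, 0.0, 0], [0.03, 0.0, 0], [0.03, 0, 0], [0.03, 0, 0], [0.02, 0, 0], [0.02, 0, 0], [0, 0, 0]], delta_rot=[[0, 0, 0], [0, 0, 0], [0, 0, 0], [0, 0, 0], [0, 0, 0], [0, 0, 0], [0, 0, 0], [0, 0, 0]])

```text
clock: 22.4
position: [0.5088, -0.2424, 0.0394]
eef_rot: [3.14, 0.006, 1.648]
force: [4.5, -6.7, -1.1]
opening: 0.433
gripper_force: 30.0
```

Request:
carry_out(grip=[1, 1, 1, 1, 1, 1, 1, 1], dp=[[0.01, 0, 0], [0.015, 0.0, 0], [0.015, 0.0, 0], [0.015, 0, 0], [0.01, 0, 0], [0.01, 0, 0], [0, 0, 0], [0, 0, 0]], delta_rot=[[0, 0, 0], [0, 0, 0], [0, 0, 0], [0, 0, 0], [0, 0, 0], [0, 0, 0], [0, 0, 0], [0, 0, 0]])

```text
clock: 23.4
position: [0.5084, -0.238, 0.0394]
eef_rot: [3.14, 0.006, 1.647]
force: [4.2, -6.8, -0.5]
opening: 0.433
gripper_force: 30.0
```

Request:
carry_out(grip=[1, 1, 1, 1, 1, 1, 1, 1], dp=[[0.01, 0, 0], [0.01, 0.0, 0], [0.01, 0.0, 0], [0.01, 0, 0], [0, 0, 0], [0, 0, 0], [0, 0, 0], [0, 0, 0]], delta_rot=[[0, 0, 0], [0, 0, 0], [0, 0, 0], [0, 0, 0], [0, 0, 0], [0, 0, 0], [0, 0, 0], [0, 0, 0]])

```text
clock: 24.4
position: [0.5083, -0.2356, 0.0394]
eef_rot: [3.14, 0.006, 1.647]
force: [4.0, -7.8, -1.1]
opening: 0.433
gripper_force: 30.0
```

Request:
carry_out(grip=[1, 1, 1, 1, 1, 1, 1, 1], dp=[[0.01, 0, 0], [0.01, 0.0, 0], [0.01, 0.0, 0], [0, 0, 0], [0, 0, 0], [0, 0, 0], [0, 0, 0], [0, 0, 0]], delta_rot=[[0, 0, 0], [0, 0, 0], [0, 0, 0], [0, 0, 0], [0, 0, 0], [0, 0, 0], [0, 0, 0], [0, 0, 0]])

```text
clock: 25.4
position: [0.5081, -0.2338, 0.0394]
eef_rot: [3.14, 0.006, 1.647]
force: [3.8, -7.5, -0.4]
opening: 0.433
gripper_force: 30.0
```

```bash
python3 - <<'E'
from h import *
p,R,o=now(); print(p,o["force"],o["eef_rot"],o["opening"],o["clock"])
d=np.ascontiguousarray(imaging.get_image("side")[:,:,::-1])
cv2.imwrite("pics/s6.png",crop(d,280,110,110,100,6))
E
```

```text
[ 0.50812214 -0.23384142  0.03938469] [ 3.78802856 -7.46864262 -0.3606407 ] [3.14026274 0.00554407 1.64736223] 0.43340771240561954 25.4
```

View pics/s6.png

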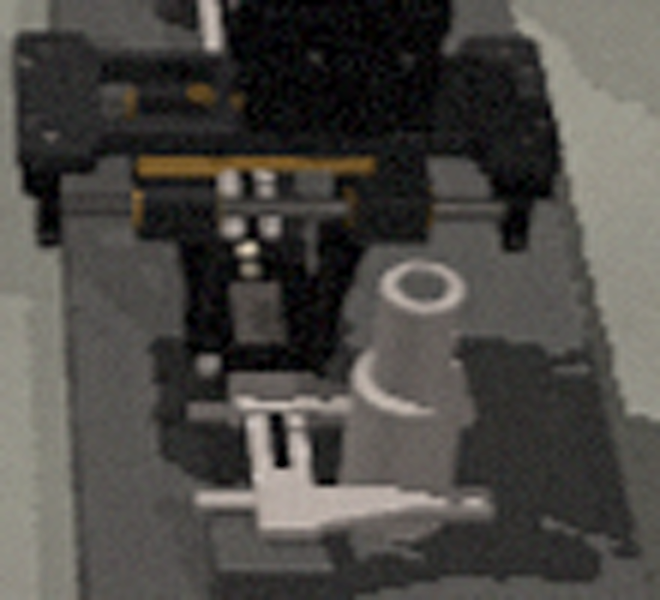

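The pin is upright and almost touching the fixed jaw (row 500). I'll go on in small steps until the force rises.

Request:
carry_out(grip=[1, 1, 1, 1, 1, 1, 1, 1], dp=[[0.01, 0, 0], [0.01, 0.0, 0], [0.01, 0.0, 0], [0, 0, 0], [0, 0, 0], [0, 0, 0], [0, 0, 0], [0, 0, 0]], delta_rot=[[0, 0, 0], [0, 0, 0], [0, 0, 0], [0, 0, 0], [0, 0, 0], [0, 0, 0], [0, 0, 0], [0, 0, 0]])

```text
clock: 26.45
position: [0.5081, -0.2328, 0.0394]
eef_rot: [3.14, 0.007, 1.647]
force: [4.1, -9.2, -1.8]
opening: 0.434
gripper_force: 30.0
```

Request:
carry_out(grip=[1, 1, 1, 1, 1, 1, 1, 1], dp=[[0.01, 0, 0], [0.01, 0.0, 0], [0, 0.0, 0], [0, 0, 0], [0, 0, 0], [0, 0, 0], [0, 0, 0], [0, 0, 0]], delta_rot=[[0, 0, 0], [0, 0, 0], [0, 0, 0], [0, 0, 0], [0, 0, 0], [0, 0, 0], [0, 0, 0], [0, 0, 0]])

```text
clock: 27.45
position: [0.508, -0.2328, 0.0394]
eef_rot: [3.139, 0.008, 1.647]
force: [6.2, -10.8, -2.5]
opening: 0.432
gripper_force: 30.0
```

Request:
carry_out(grip=[1, 1, 1, 1, 1, 1, 1, 1], dp=[[0.02, 0, 0], [0.02, 0.0, 0], [0.01, 0.0, 0], [0, 0, 0], [0, 0, 0], [0, 0, 0], [0, 0, 0], [0, 0, 0]], delta_rot=[[0, 0, 0], [0, 0, 0], [0, 0, 0], [0, 0, 0], [0, 0, 0], [0, 0, 0], [0, 0, 0], [0, 0, 0]])

```text
clock: 28.45
position: [0.5081, -0.2325, 0.0394]
eef_rot: [3.138, 0.011, 1.645]
force: [8.2, -15.6, -6.0]
opening: 0.432
gripper_force: 30.0
```

```bash
python3 - <<'E'
from h import *
p,R,o=now(); print(p,o["force"],o["clock"])
d=np.ascontiguousarray(imaging.get_image("side")[:,:,::-1]); t=np.ascontiguousarray(imaging.get_image("top")[:,:,::-1])
cv2.imwrite("pics/s7.png",np.hstack([crop(d,290,130,80,75,5),crop(t,320,215,80,75,5)]))
E
```

```text
[ 0.5080592  -0.23252784  0.03943116] [  8.19681762 -15.57929733  -6.04882686] 28.45
```

View pics/s7.png

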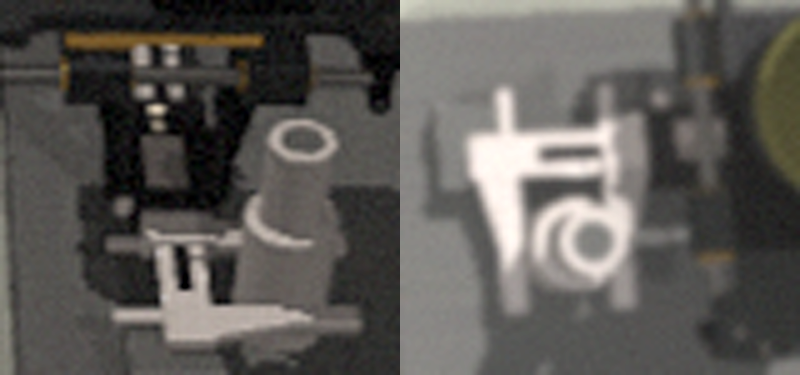

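Both jaws touch the upright pin (jaws at (515,260) and (620,260) in the top crop, pin between them). I'll ease the push a little, then let go.

Request:
carry_out(grip=[1, 1, 1, 1, 0.1, 0.0, -0.1, -0.2], dp=[[-0.02, 0.01, 0.01], [-0.02, 0.01, 0.01], [-0.01, 0.01, 0.01], [0, 0, 0], [0, 0, 0], [0, 0, 0], [0, 0, 0], [0, 0, 0]], delta_rot=[[0, 0, 0], [0, 0, 0], [0, 0, 0], [0, 0, 0], [0, 0, 0], [0, 0, 0], [0, 0, 0], [0, 0, 0]])

```text
clock: 29.55
position: [0.5087, -0.2257, 0.036]
eef_rot: [-3.14, -0.001, 1.65]
force: [0.4, 0.4, -0.0]
opening: 0.574
gripper_force: 0.0
```

Request:
carry_out(grip=[-0.3, -0.4, -0.4, -0.4, -0.4, -0.4, -0.4, -0.4], dp=[[0, 0, 0], [0, 0, 0], [0, 0, -0.05], [0, 0, -0.1], [0, 0, -0.2], [0, 0, -0.3], [0, 0, -0.4], [0, 0, -0.5]], delta_rot=[[0, 0, 0], [0, 0, 0], [0, 0, 0], [0, 0, 0], [0, 0, 0], [0, 0, 0], [0, 0, 0], [0, 0, 0]])

```text
clock: 30.55
position: [0.509, -0.2262, 0.1311]
eef_rot: [-3.141, -0.0, 1.649]
force: [-0.6, -0.5, 0.2]
opening: 0.699
gripper_force: 0.0
```

Request:
carry_out(grip=[-0.4, -0.4, -0.4, -0.4, -0.4, -0.4, -0.4, -0.4], dp=[[0, 0, -0.5], [0, 0, -0.5], [-0.5, 0, -0.2], [-0.6, 0, 0], [-0.6, 0, 0], [-0.4, 0, 0], [-0.1, 0, 0], [0, 0, 0]], delta_rot=[[0, 0, 0], [0, 0, 0], [0, 0, 0], [0, 0, 0], [0, 0, 0], [0, 0, 0], [0, 0, 0], [0, 0, 0]])

```text
clock: 31.55
position: [0.5196, -0.3573, 0.2019]
eef_rot: [-3.141, -0.001, 1.649]
force: [-0.0, 0.9, 0.5]
opening: 0.699
gripper_force: 0.0
```

```bash
python3 - <<'E'
from h import *
p,R,o=now(); print(p,o["force"],o["clock"])
d=np.ascontiguousarray(imaging.get_image("side")[:,:,::-1]); t=np.ascontiguousarray(imaging.get_image("top")[:,:,::-1])
cv2.imwrite("pics/s8.png",np.vstack([np.hstack([crop(d,290,130,80,75,5),crop(t,320,215,80,75,5)]),np.pad(crop(d,180,190,240,210,1),((0,0),(0,0),(0,0))).repeat(1,0)[:, :240] if 0 else np.hstack([crop(d,180,190,240,210,1),np.zeros((210,560,3),np.uint8)])]))
E
```

```text
[ 0.51961546 -0.35727941  0.20185139] [-0.01233212  0.92999476  0.50424709] 31.55
```

View pics/s8.png

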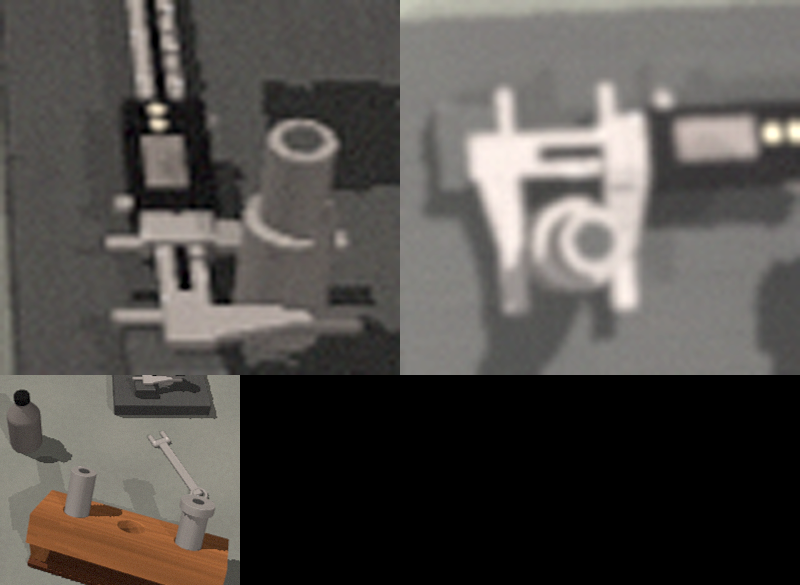

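The pin stands upright with both jaws on it, at the same places as before release. The other two pins, the wrench and the bottle have not moved.

```bash
python3 -c "
from rig import env
print(env.finish_job())"
```

```text
the job is handed in; nothing more can be done
None
```

The stepped pin stands upright on its thick end on the plate with the caliper closed on it and the gripper clear; the other pins, wrench and bottle are where they were, and the job is handed in at about 32 s (no verdict was returned).

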